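# Load the adhesive barrel and set the valve stroke a quarter turn open

## Task

Pull the long adhesive barrel out of the rack and lower it, nose down, all the way into the socket beside the dispensing valve, without dropping it in, and let go of it. Then set the valve's stroke: turn the thumbscrew on top of the valve clockwise until it seats, back it off a quarter turn, and finish still gripping the thumbscrew there so that it cannot creep while the lock ring is nipped up. Leave the short barrel and the other things on the bench where they are.

Things in the scene. Friction and masses are not known exactly. Their poses are not given: they have to be found in the camera images.
- barrel: The long adhesive barrel (50 to 100 g), nose down in one end well of the rack. 123 mm long; origin at its nose tip, z along it towards the cap. White tube 24 mm across from 20 to 95 mm, below it a cone down to the nose (8 mm across, 8 mm long), above it a black end cap 34 mm across from 95 to 123 mm, the widest part and the place to grip.
- barrel_cap (a point): Centre of the long barrel's end cap, on its axis, 109 mm above the nose tip.
- short_barrel: A bystander of the same make but only 98 mm long (cap from 70 to 98 mm), standing in the rack's other end well; origin at the tip of its nose.
- rack: Grey plastic rack fixed to the bench, 64 x 196 x 66 mm high, origin under its centre. Three wells in a row along its own y, 64 mm apart (the middle one empty), 27 mm in diameter and 58 mm deep, floor 8 mm above the bench; the barrels stand in the two end wells, either way round.
- valve: Dispensing valve on its stand, fixed: base plate 130 x 260 x 10 mm, origin at bench level under the valve's axis. Upright cylinder, 36 mm across, top cap up to 145 mm high, brass lock ring (22 mm across) up to 150 mm, thumbscrew above. The barrel socket stands 100 mm from the axis along this body's +y; a post with a small stage (up to 130 mm high) 85 mm along -y.
- socket_floor (a point): Centre of the flat floor of the barrel socket, 30 mm above the bench. The socket is an upright steel cup, bore 27 mm in diameter, open upwards; the barrel is home when its nose stands on this floor (it then leans up to 5 degrees).
- socket_mouth (a point): Centre of the socket's mouth, 67 mm above its floor (97 mm above the bench); the mouth flares in its top 12 mm to 40 mm in diameter.
- stroke_screw (a joint): Turn of the valve's stroke thumbscrew about its upright axis, rad: 0 = seated (a hard stop), growing anticlockwise seen from above (backing off), up to 5.0. It turns with a steady friction of 0.06 N m, stays where it is left and does not rise noticeably.
- screw_head (a point): Middle of the thumbscrew's head, on the screw's axis, 173 mm above the bench. The head is an upright round-cornered steel paddle 30 mm long (along this point's x; dark line at its +x end), 12 mm thick (y), 26 mm high (160 to 186 mm above the bench); below it only a 10 mm stem down to the lock ring. At joint value 0 its x points along the valve body's x.
- lens_cell: A bystander: black lens ring lying on the bench, 42 mm in diameter, 12 mm high; origin under its centre.
- spare_cell: A bystander: bigger black lens ring lying on the bench, 48 mm in diameter, 18 mm high; origin under its centre.
- wash_bottle: A bystander: clear plastic bottle with a black cap standing on the bench, 52 mm in diameter, 130 mm high; origin under its centre.
There are look-alikes about, which are no part of the job. Leave any green, purple or turquoise look-alike of the barrel alone.

How it is judged:
By the outcome, as a careful person would: the job done as asked, in the order asked, and still so for the second after the job is handed in, while the arm keeps its last pose, push and grip.
It also fails if it takes over 61 s, if anything falls off the work surface, if the arm or the gripper's body presses on something with over 40 N, if the wrist force passes 120 N, or if a joint passes its speed limit or range.

## Robot

A 6-joint arm with a two-finger parallel gripper is mounted at the origin on the work surface. World frame = base frame: x ahead of the robot, y to its left, z up, the work surface at z = 0. Lengths are in mm, angles in rad, forces in N, time in s.
With the tool pointing down it reaches from about 275 to 750 mm from the base axis. Payload 10.2 kg.
Tool frame: the origin (TCP) lies between the finger pads, 19 mm behind the fingertips; this is the grasp point; z points along the fingers, y is the direction in which the jaws open and shut (so a half turn about z gives the same grasp; the last joint's range is limited). The gripper opens to 85 mm and grips with 20 to 120 N. Pads are 22 mm wide; open, the fingers measure 114 mm over their backs; the gripper's body (76 mm by 85 mm) begins 54 mm behind the grasp point. The pads swing forward as they close: fully open they stand 13 mm farther back than shut.
Start: joints at [0.962, 0.313, 1.498, -0, 1.331, -0.223], TCP at [197.571, 486.412, 249.994] pointing down, gripper open.
Joint ranges: [-2.94, 2.94], [-0.97, 2.17], [0.19, 2.56], [-1.23, 4.37], [0.02, 3.11], [-2.88, 2.88]. Speed limits (rad/s): [2.39, 2.39, 3.01, 3.14, 3.14, 3.14].

## Interface

Orientations are given as a unit quaternion [w, x, y, z].
In Python, from rig import readout, cams, workorder, spotter gives the robot as it stands.
- The arm moves only by the tool step_arm, never from a script. Its argument "plan" is text: rows parted by semicolons, each of 5 numbers parted by spaces: the shift along the tool's x, y, z in cm, then the turn about the tool's z in degrees, then the opening in per cent of the stroke, from 0 (shut) to 100 (fully open). In form: x y z twist gripper; .... A call has 1 to 10 rows; each row is the pose to reach, as a shift and turn from the pose commanded when the call began, along the tool's axes at that moment; what a row does not reach only later rows make up. A row lasts 1/10 s, in which the tool goes at most 50 mm and 8.59 degrees, less where a joint would pass 70% of its speed; a pose out of reach is approached as far as the arm can. A call with a gripper value outside its range is refused whole. The fingers move at their own pace and stop on an object; "grip_force" is the grip in N (left out, the last holds). Time passes only in rows, so rows that repeat a pose let the fingers close. It gives the time, the measured TCP pose, the force and the opening at its end, in the units of the state.
- readout.sense(): the state, without advancing time (a new reading comes with each control period).
- cams.capture(name): name is "side" or "top" or "wrist"; returns (picture, depth): 400x640x3 uint8, red, green, blue; 400x640 float32, mm along the optical axis (not along the pixel's ray), 0 where there is no reading.
- cams.camera_info(name): a dict with "vfov" (degrees; the focal length in pixels is half the picture's height over the tangent of half this angle, whatever the lens; pixels are square), "cx", "cy" (the principal point, pixels), "rvec" (rotation vector, rad) and "tvec" (3), from world to camera coordinates, as OpenCV has them. Camera axes: x right, y down, z forward; pixel columns grow to the right and rows downward; lengths in mm; the calibration is good to about 2 mm. The wrist camera is an equidistant fisheye: a pixel r from the principal point sees the ray r / f radians off the axis. A picture is of the moment at which its call begins: read the wrist's pose just before it. camera_info takes no time and is no camera call; for the wrist camera it gives the pose at the moment of the call.
- workorder.finish_job(): hands the job in, once; it reports no verdict.
Trained networks look in the newest picture that a camera, given by its name, has taken for a name from the list of things; names that differ only in an ending like _2 or _b are one class to them, and where a whole thing is asked for, a point or a joint stands for the part that bears it (a point fixed in the world has none). Each returns a list of dicts, best first, with "conf" (0 to 1); they miss things now and then, are a little off and sometimes report something else, mostly with a low value. They report only what shows in the picture. A call takes as long as a camera call. They do not tell look-alikes from the thing itself.
- spotter.regions_of(camera, target): "pixels" (400x640 bool, what is visible of it) and "extent" ([centre column, centre row, width, height] in pixels, round what is visible of it).
The state is a dict: "time_s": time; "joints": joint angles; "dq": joint speeds; "tau": joint torques, N m; "eef_pos": TCP position; "ee_rot": TCP orientation; "force": force on the tool from outside, world axes, zero at the start; "wrist_torque": the same for the moment, N m; "grip_width": opening from 0.0 (shut) to 1.0 (fully open).
Only numpy, scipy, OpenCV 4.12 (cv2) and the standard library are available. Lean on these libraries where they do the work, as an engineer would, in place of code of your own. Each camera call takes 0.05 s, during which the arm holds its last target. There are 200 camera calls.

## Working session

There is one attempt and no reset: what is moved stays moved. The work goes in short steps, Python scripts to look and compute and a tool call to move; the robot and the scene stay as the last step left them, time stands still between calls to the robot, and variables do not carry over. Pictures are saved under pics/ and viewed, about 8 in all and at most 12, crops included, and the job is handed in when it is done.

Besides the shell and the picture viewer there is one more tool, called after ">>>" as name(argument=value, ...) on one line, values as JSON. step_arm: Moves the arm, as the interface text tells. Its arguments: {"type":"object","properties":{"plan":{"type":"string"},"grip_force":{"type":"number"}},"required":["plan"]}

```bash
mkdir -p pics; ls
cat > h.py <<'E'
import numpy as np, cv2
from rig import readout, cams, workorder, spotter
def cap(n):
    i=cams.camera_info(n); p,d=cams.capture(n); return p,d,i
def pts(d,i,mask=None):
    H,W=d.shape; f=H/2/np.tan(np.radians(i['vfov'])/2)
    v,u=np.nonzero((d>0) if mask is None else (mask&(d>0)))
    z=d[v,u]; P=np.c_[(u-i['cx'])/f*z,(v-i['cy'])/f*z,z]
    R=cv2.Rodrigues(np.array(i['rvec'],float))[0]
    return (P-np.array(i['tvec']).ravel())@R, u, v
def proj(X,i,H=400):
    f=H/2/np.tan(np.radians(i['vfov'])/2)
    R=cv2.Rodrigues(np.array(i['rvec'],float))[0]
    c=np.atleast_2d(X)@R.T+np.array(i['tvec']).ravel()
    return c[:,:2]/c[:,2:]*f+[i['cx'],i['cy']]
def save(n,p): cv2.imwrite('pics/'+n,p[...,::-1])
E
python3 - <<'E'
from h import *
np.set_printoptions(precision=3,suppress=True)
print(readout.sense())
for n in('top','side'):
    p,d,i=cap(n); save(n+'1.png',p); np.savez(n+'1.npz',p=p,d=d); print(n,i)
    for t in('barrel','short_barrel','rack','valve','stroke_screw','lens_cell','wash_bottle'):
        for r in spotter.regions_of(n,t)[:4]:
            m=r['pixels']; X,u,v=pts(d,i,m)
            if len(X): 
                hi=X[X[:,2]>np.percentile(X[:,2],98)-6]
                print(t,round(r['conf'],2),np.array(r['extent']),'med',np.median(X,0),'topc',(hi.min(0)+hi.max(0))/2,'n',len(X))
E
```

```text
pics
{'time_s': 0.0, 'joints': array([ 0.962,  0.313,  1.498,  0.   ,  1.331, -0.223]), 'dq': array([-0.   , -0.   , -0.001,  0.001,  0.001, -0.001]), 'tau': array([  0.001, -41.227, -25.974,  -0.   ,   0.004,   0.   ]), 'eef_pos': array([197.422, 486.202, 249.421]), 'ee_rot': array([-0.   ,  0.192,  0.981, -0.001]), 'force': array([-0.352, -0.33 ,  0.086]), 'wrist_torque': array([-0.005, -0.056, -0.034]), 'grip_width': 1.000472003561909}
top {'vfov': 49.88414057445911, 'cx': 315.95635824733847, 'cy': 207.74885807854193, 'rvec': array([ 2.201, -2.18 ,  0.107]), 'tvec': array([ 80.804, 579.355, 838.908])}
barrel 0.9 [263.4 261.9  24.1  18.5] med [475.004 175.604 130.95 ] topc [474.261 176.459 131.928] n 344
barrel 0.9 [242.4 207.   17.8  20.8] med [570.725 220.078 122.992] topc [572.483 221.992 124.208] n 378
barrel 0.83 [244.6 315.4  22.4  21.1] med [385.957 210.932 122.394] topc [382.615 213.454 124.637] n 404
barrel 0.58 [287.4 206.9  17.6  19.8] med [574.771 139.747 123.241] topc [575.044 140.267 123.595] n 302
short_barrel 0.66 [196.1 259.   21.2  24. ] med [476.69  301.482 105.7
[... 1367 characters left out ...]
opc [475.664 300.672 107.103] n 347
rack 0.76 [243.8 217.1  76.9  92.2] med [462.352 188.793  66.283] topc [474.51  236.143  98.414] n 2541
valve 0.96 [400.4 340.9 168.9 114.4] med [ 552.625 -154.102   13.315] topc [ 561.85  -169.384  182.021] n 10448
stroke_screw 0.74 [421.6 324.8  25.5  20.3] med [ 559.168 -169.314  181.469] topc [ 561.587 -169.072  185.201] n 410
lens_cell 0.68 [423.1 326.5  20.4  19.2] med [ 558.918 -170.751  182.134] topc [ 561.299 -169.184  185.219] n 342
lens_cell 0.6 [236.3 310.4  23.4  24. ] med [371.943  67.576  11.718] topc [373.548  68.708  12.227] n 311
wash_bottle 0.67 [405.1 200.8  29.9  52.1] med [751.657  61.955  77.583] topc [763.471  71.063 129.762] n 1086
```

View pics/top1.png

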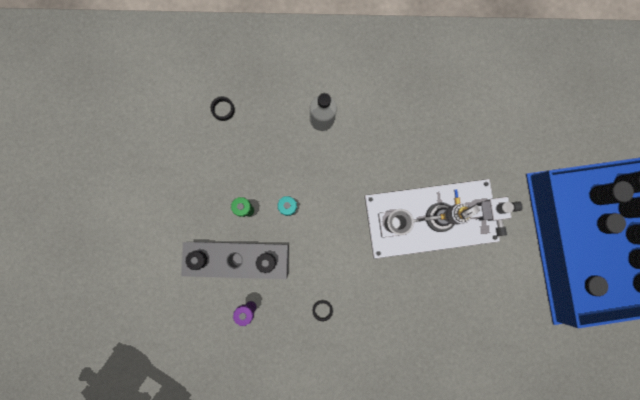

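View pics/side1.png

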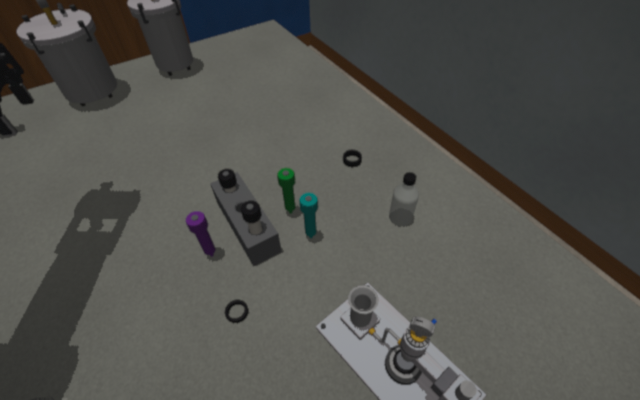

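The top view shows the rack with two black-capped barrels at (266,262) and (196,260). The turquoise (287,206), green (242,207) and purple (243,315) look-alikes stand loose, and there are dark cylinders in the blue bin. The cap at (266,262) is 131 mm high, which matches the long barrel (8+123). The one at (196,260) is 106 mm high, so it is the short one. I'll take (266,262).

Run:
```python
from h import *
np.set_printoptions(precision=2,suppress=True)
out=[]
for n in('top','side'):
    z=np.load(n+'1.npz'); p,d=z['p'],z['d']; i=cams.camera_info(n)
    X,u,v=pts(d,i)
    S=lambda c,r,a,b:(np.hypot(X[:,0]-c[0],X[:,1]-c[1])<r)&(X[:,2]>a)&(X[:,2]<b)
    def fit(P,lab):
        h=cv2.convexHull(P[:,:2].astype(np.float32)); c,r=cv2.minEnclosingCircle(h); print(n,lab,np.array(c),r,len(P), P[:,2].min(),P[:,2].max())
    fit(X[S((474,175),25,127,140)],'longcap'); fit(X[S((476,302),25,102,112)],'shortcap')
    fit(X[S((570,-55),32,92,103)],'socket rim')
    m=S((570,-150),200,5,15); r=cv2.minAreaRect(X[m][:,:2].astype(np.float32)); print('plate',r,np.median(X[m][:,2]))
    m=S((475,240),110,62,70); print('rack',cv2.minAreaRect(X[m][:,:2].astype(np.float32)))
    m=S((563,-165),30,178,195); P=X[m][:,:2]; c=P.mean(0); w,V=np.linalg.eigh(np.cov((P-c).T)); print('screw',cv2.minAreaRect(P.astype(np.float32)),c,np.degrees(np.arctan2(V[1,1],V[0,1]))%180,len(P))
    m=S((563,-165),120,100,300)&(np.hypot(X[:,0]-563,X[:,1]+165)>25); 
    H,xe,ye=np.histogram2d(X[m][:,0],X[m][:,1],bins=[np.arange(460,680,20),np.arange(-290,-30,20)]); 
    Z=np.zeros(H.shape); 
    for x,y,zz in X[m]:
        a,b=int((x-460)//20),int((y+290)//20)
        if 0<=a<10 and 0<=b<12: Z[a,b]=max(Z[a,b],zz)
    print(Z.astype(int))
    if n=='top': out+=[p[235:285,180:300],p[170:260,380:530]]
    else: out+=[p[270:400,320:500]]
save('crop1.png',np.hstack([cv2.resize(o,None,fx=300/o.shape[0]*.55,fy=300/o.shape[0]*.55,interpolation=cv2.INTER_CUBIC) for o in out])[:, :]) 
o=out; cv2.imwrite('pics/crop1.png',np.vstack([cv2.resize(np.hstack([cv2.copyMakeBorder(o[0],0,40,0,0,0),o[1]]),(800,267)),cv2.resize(cv2.copyMakeBorder(o[2],0,0,40,60,0),(800,333))])[...,::-1] if 0 else np.vstack([cv2.resize(np.hstack([cv2.copyMakeBorder(o[0],0,40,0,0,cv2.BORDER_CONSTANT),o[1]]),(800,267),interpolation=2),cv2.resize(cv2.copyMakeBorder(o[2],0,0,66,66,cv2.BORDER_CONSTANT),(800,333),interpolation=2)])[...,::-1])
```

```text
top longcap [474.21 176.59] 17.490989685058594 302 127.0294657814694 135.69974596495396
top shortcap [476.88 303.78] 17.5260066986084 288 102.1861447906565 110.39326245308747
top socket rim [551.72 -64.3 ] 22.89179801940918 134 92.00959372900347 100.44714668723446
plate ((599.9075927734375, -126.20950317382812), (273.4504699707031, 295.2356872558594), 12.868414878845215) 10.088957504831843
rack ((445.70135498046875, 241.2030029296875), (196.5049285888672, 123.6251449584961), 88.84325408935547)
screw ((562.9962158203125, -164.25372314453125), (12.28852367401123, 29.39263153076172), 31.732385635375977) [ 562.34 -163.23] 121.65234491497077 137
[[  0   0   0   0   0   0   0   0   0   0   0   0]
 [  0   0   0   0   0   0   0   0   0   0   0   0]
 [  0   0   0   0   0   0   0   0   0   0   0   0]
 [  0   0   0   0   0   0   0   0   0   0   0   0]
 [  0 105 105 103   0   0   0   0   0   0 100   0]
 [  0 132 132 104 102   0   0   0   0   0   0 100]
 [  0 131 132 104   0   0 129   0   0   0   0   0]
 [  0   0   0   0   0   0 127   0   0   0   0   0]
 [  0   0   0   0   0   0   0   0   0   0  
[... 530 characters left out ...]
83.55575561523438), 43.60594940185547)
screw ((561.5535888671875, -168.9916534423828), (13.425474166870117, 29.651948928833008), 28.127660751342773) [ 560.73 -169.26] 119.20312159690033 258
[[  0   0   0   0   0   0   0   0   0   0   0   0]
 [  0   0   0   0   0   0   0   0   0   0   0   0]
 [  0   0   0   0   0   0   0   0   0   0   0   0]
 [  0   0   0   0   0   0   0   0   0   0   0 100]
 [  0 104 106 103 101 101   0   0   0 100   0   0]
 [  0 133 133 104 103 100   0   0   0   0 100   0]
 [  0 132 131 104   0   0 129   0   0   0   0   0]
 [  0   0   0   0   0   0 128   0   0   0   0   0]
 [  0   0   0   0   0   0   0   0   0   0   0   0]
 [  0   0   0   0   0   0   0   0   0   0   0   0]]
```

View pics/crop1.png

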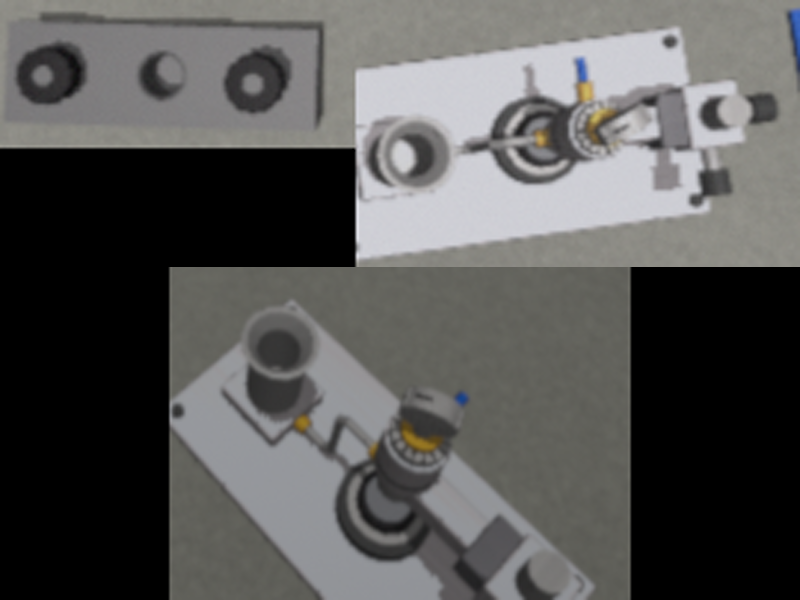

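The crop confirms the choice: the right cap in the rack (top pixel 266,262) is the taller one, with a black cap and neither green, purple nor turquoise. The lone cup at (398,222) is the socket, and the paddle is at (466,213). I'll move above the long barrel now and square the tool on the way.

>>> step_arm(plan="-37.4 -18.5 0 -22.1 100; -37.4 -18.5 0 -22.1 100; -37.4 -18.5 0 -22.1 100; -37.4 -18.5 0 -22.1 100; -37.4 -18.5 0 -22.1 100; -37.4 -18.5 0 -22.1 100; -37.4 -18.5 0 -22.1 100; -37.4 -18.5 0 -22.1 100; -37.4 -18.5 0 -22.1 100; -37.4 -18.5 0 -22.1 100", grip_force=40)

```text
time_s: 1.8
eef_pos: [476.4, 171.5, 249.7]
ee_rot: [0.0, 0.002, 1.0, -0.0]
force: [-0.0, -0.3, 0.5]
grip_width: 1.0
```

>>> step_arm(plan="0 0 0 0 100; 0 0 0 0 100")

```text
time_s: 2.0
eef_pos: [473.9, 175.0, 250.1]
ee_rot: [-0.0, -0.0, 1.0, 0.0]
force: [-0.6, -0.2, 0.1]
grip_width: 1.001
```

```bash
cat >> h.py <<'E'
def wpts(d,i):
    H,W=d.shape; f=H/2/np.tan(np.radians(i['vfov'])/2)
    v,u=np.nonzero(d>0); z=d[v,u].astype(float); a=u-i['cx']; b=v-i['cy']; r=np.hypot(a,b)+1e-9; t=np.tan(r/f)
    P=np.c_[a/r*t*z,b/r*t*z,z]; R=cv2.Rodrigues(np.array(i['rvec'],float))[0]
    ok=(r/f<1.4); 
    return ((P-np.array(i['tvec']).ravel())@R)[ok],u[ok],v[ok]
def circ(P):
    h=cv2.convexHull(P[:,:2].astype(np.float32)); return [round(float(x),2) for x in (*cv2.minEnclosingCircle(h)[0],cv2.minEnclosingCircle(h)[1],len(P))]
def near(X,c,r,a,b): return X[(np.hypot(X[:,0]-c[0],X[:,1]-c[1])<r)&(X[:,2]>a)&(X[:,2]<b)]
E
python3 - <<'E'
from h import *
p,d,i=cap('wrist'); save('w1.png',p); X,u,v=wpts(d,i); print({k:np.round(x,3) for k,x in i.items()})
R=cv2.Rodrigues(np.array(i['rvec'],float))[0]; print('cam at',-R.T@np.array(i['tvec']).ravel())
print('long',circ(near(X,(474,175),25,127,140)),'short',circ(near(X,(476,302),25,102,112)))
P=near(X,(474,240),120,64,68); print(cv2.minAreaRect(P[:,:2].astype(np.float32)),len(P))
t=near(X,(474,175),25,127,140); print(np.median(t[:,2]))
E
```

```text
{'vfov': np.float64(65.706), 'cx': np.float64(316.743), 'cy': np.float64(195.651), 'rvec': array([-2.071, -2.073, -0.293]), 'tvec': array([-174.953, -492.783,  247.506])}
cam at [404.93772115 175.18066915 374.21982189]
long [473.89, 173.63, 17.77, 1310.0] short [476.87, 300.75, 18.15, 880.0]
((505.89617919921875, 237.22222900390625), (196.30494689941406, 126.27894592285156), 88.81562042236328) 7627
131.25163187507192
```

View pics/w1.png

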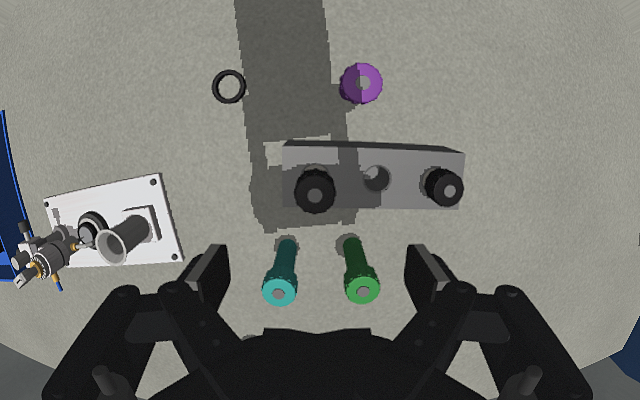

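The wrist view shows the long barrel's cap at (315,190) between the open fingers. The short barrel is at (445,188), the look-alikes are well clear, and the wrist depth gives (473.9,173.6,131). I'll descend and grip.

>>> step_arm(plan="0 -0.1 4 0 100; 0 -0.1 8 0 100; 0 -0.1 11 0 100; 0 -0.1 13 0 100; 0 -0.1 13.5 0 100; 0 -0.1 13.5 0 100; 0 -0.1 13.5 0 70; 0 -0.1 13.5 0 50; 0 -0.1 13.5 0 36; 0 -0.1 13.5 0 30", grip_force=40)

```text
time_s: 3.05
eef_pos: [474.8, 173.3, 115.7]
ee_rot: [0.001, 0.0, 1.0, 0.0]
force: [-0.7, -0.0, 4.2]
grip_width: 0.389
```

>>> step_arm(plan="0 0 0 0 25; 0 0 0 0 20; 0 0 0 0 20; 0 0 0 0 20")

```text
time_s: 3.45
eef_pos: [474.9, 173.3, 115.7]
ee_rot: [0.001, 0.0, 1.0, 0.0]
force: [-0.9, -1.1, 6.1]
grip_width: 0.386
```

>>> step_arm(plan="0 0 -0.5 0 20; 0 0 -2 0 20; 0 0 -4 0 20; 0 0 -6 0 20; 0 0 -8 0 20; 0 0 -10 0 20; 0 0 -12 0 20; 0 0 -14 0 20; 0 0 -14 0 20; 0 0 -14 0 20")

```text
time_s: 4.45
eef_pos: [474.2, 173.2, 254.4]
ee_rot: [-0.0, 0.0, 1.0, -0.0]
force: [-0.6, -0.2, -1.2]
grip_width: 0.388
```

Run:
```python
from h import *
np.set_printoptions(precision=2,suppress=True)
s=readout.sense(); print(s['eef_pos'],s['force'],s['grip_width'],s['joints'])
for n in('top','side'):
    p,d,i=cap(n); X,u,v=pts(d,i); save(n+'2.png',p)
    for c in ('t',): 
        P=near(X,s['eef_pos'][:2],40,146,232)
        print(n,len(P))
        for a in range(146,236,10):
            Q=P[(P[:,2]>=a)&(P[:,2]<a+10)]
            if len(Q)>4: print(a,len(Q),(Q.min(0)+Q.max(0))/2, np.median(Q,0), np.ptp(Q,0))
X=None
c=proj(s['eef_pos'],i)[0].astype(int); q=p[c[1]-60:c[1]+90,c[0]-90:c[0]+110]; save('lift.png',cv2.resize(q,None,fx=3.5,fy=3.5,interpolation=2))
```

```text
[474.23 173.23 254.42] [-0.57 -0.25 -1.19] 0.38806013173685727 [ 0.12  0.27  1.55 -0.    1.33 -1.45]
top 0
side 402
146 11 [471.38 170.87 150.93] [471.5  169.55 150.94] [5.97 4.71 5.03]
156 7 [468.44 164.6  161.24] [469.27 167.   164.99] [12.28  6.92  9.01]
166 56 [471.74 165.57 171.07] [469.77 162.76 171.71] [22.7  13.12  9.87]
176 57 [471.66 166.53 180.97] [469.82 162.68 180.79] [22.8  13.24  9.43]
186 61 [471.61 166.18 191.02] [469.23 162.88 191.1 ] [22.25 13.1   9.93]
196 65 [471.9  167.12 201.  ] [469.22 162.68 201.31] [23.27 13.97  9.94]
206 65 [471.96 167.37 210.99] [469.61 162.99 210.77] [22.73 15.54  9.84]
216 63 [470.82 166.04 221.03] [468.53 162.9  220.63] [20.85 12.73  9.74]
226 17 [463.88 168.32 228.91] [462.64 165.4  228.75] [ 6.44 12.58  5.38]
```

View pics/lift.png

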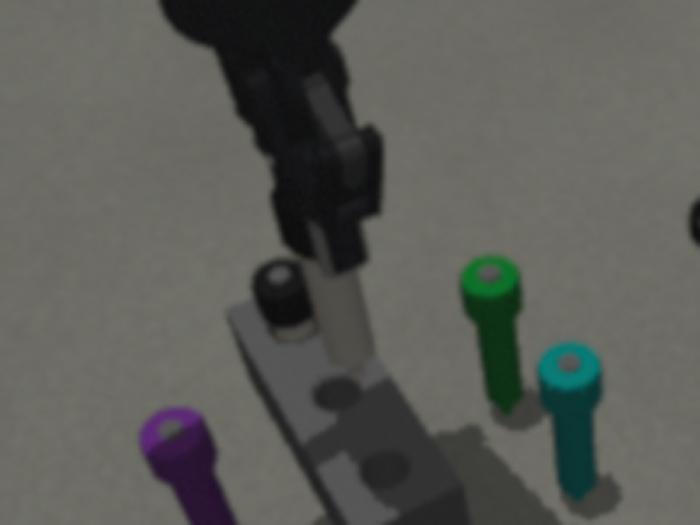

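The lift picture shows the barrel hanging upright in the jaws, its tube centre at the same x from z=166 to 220. The nose is at z≈147, i.e. 107 mm below the TCP. The short barrel and look-alikes haven't moved. I'll carry it past the socket so the wrist camera looks straight down on the mouth.

>>> step_arm(plan="-1.5 -2.5 0 0 20; -3.3 -5.4 0 0 20; -5.5 -9 0 0 20; -7.7 -12.6 0 0 20; -9.9 -16.2 0 0 20; -12 -19.6 0 0 20; -13.5 -22 0 0 20; -14.6 -23.8 0 0 20; -14.6 -23.8 0 0 20; -14.6 -23.8 0 0 20")

```text
time_s: 5.55
eef_pos: [620.1, -64.5, 253.9]
ee_rot: [-0.001, 0.0, 1.0, 0.0]
force: [0.5, 0.4, -1.5]
grip_width: 0.388
```

Run:
```python
from h import *
np.set_printoptions(precision=2,suppress=True)
s=readout.sense(); print(s['eef_pos'],s['force'],s['grip_width'],s['joints'])
p,d,i=cap('wrist'); save('w2.png',p); X,u,v=wpts(d,i)
P=near(X,(553,-66),26,90,101); print('rim',circ(P), P[:,2].max())
P=near(X,(553,-66),40,94,101); print('rim',circ(P))
P=near(X,(553,-66),13,20,40); print('floor',len(P),P.mean(0) if len(P) else '')
P=near(X,(562,-166),30,178,192); print('screw',circ(P),cv2.minAreaRect(P[:,:2].astype(np.float32)),P[:,2].max())
P=near(X,(562,-166),30,140,151.5); print('ring/cap',circ(P))
P=near(X,(558,-115),200,8,13); P=P[(P[:,0]>470)&(P[:,0]<650)]; print('plate',cv2.minAreaRect(P[:,:2].astype(np.float32)),len(P))
q=p[60:400,150:620] ; save('w2c.png',cv2.resize(q,None,fx=1.7,fy=1.7,interpolation=2))
```

```text
[620.09 -64.48 253.85] [ 0.5   0.36 -1.49] 0.3878647443448504 [-0.29  0.53  1.16  0.    1.45 -1.86]
rim [549.69, -68.55, 24.41, 1169.0] 99.36022746907983
rim [549.06, -68.97, 24.62, 952.0]
floor 336 [551.35 -67.36  30.48]
screw [563.44, -167.57, 15.29, 687.0] ((563.360107421875, -167.55557250976562), (12.5692720413208, 30.284807205200195), 31.007789611816406) 187.93399710400047
ring/cap [563.26, -167.57, 16.1, 693.0]
plate ((561.41162109375, -152.98684692382812), (130.81405639648438, 260.64166259765625), 8.15412425994873) 14058
```

View pics/w2.png

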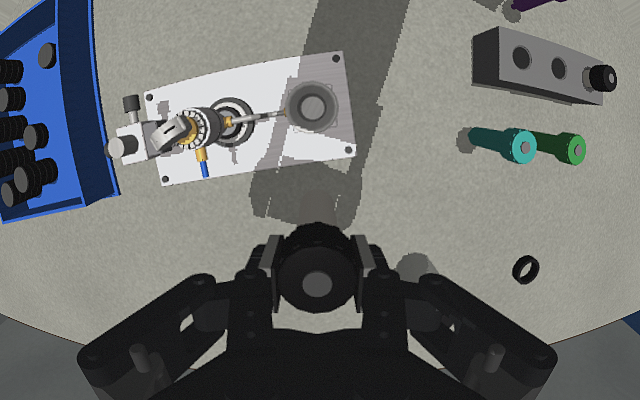

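The wrist view shows the socket mouth at (312,105) and the barrel's cap centred between the fingers at (317,275). The paddle is at (168,133) and the plate fits as 130.8×260.6 mm at yaw 8.15°. From the screw position, the socket should be at (549.2,-68.6), which matches the rim measurement. Next I'll measure where the cap sits in the hand.

Run:
```python
from h import *
np.set_printoptions(precision=2,suppress=True)
s=readout.sense(); e=s['eef_pos']
p,d,i=cap('wrist'); X,u,v=wpts(d,i)
m=(np.hypot(X[:,0]-e[0],X[:,1]-e[1])<22)&(X[:,2]>255)&(X[:,2]<285); P=X[m]
print(np.histogram(P[:,2],bins=np.arange(255,287,2)))
t=P[P[:,2]>np.median(P[:,2])-3]; print(np.median(P[:,2]),circ(t),t.min(0)-e,t.max(0)-e)
# tube below: visible?
for n in('side','top'):
    p,d,i=cap(n); X,u,v=pts(d,i); Q=near(X,e[:2],30,166,220); print(n,len(Q), (Q.min(0),Q.max(0)) if len(Q) else '')
    if len(Q)>50:
        for lo in(166,193):
            q=Q[(Q[:,2]>lo)&(Q[:,2]<lo+27)][:,:2]; A=np.c_[2*q,np.ones(len(q))]; b=(q**2).sum(1)
            # fixed radius 12 fit
            from scipy.optimize import least_squares
            r=least_squares(lambda c:np.hypot(*(q-c).T)-12,q.mean(0)+[2,8],loss='soft_l1'); print(lo,r.x-e[:2],r.cost/len(q))
```

```text
(array([ 152,  164,  175,  186,  194,  324,  614, 3503,  595,  486,   87,
         67,   60,   16,   17]), array([255, 257, 259, 261, 263, 265, 267, 269, 271, 273, 275, 277, 279,
       281, 283, 285]))
269.7568438900719 [619.74, -64.0, 21.88, 5496.0] [-18.66 -19.95  12.47] [16.38 19.99 30.69]
side 354 (array([605.01, -76.77, 166.14]), array([625.15, -54.32, 219.89]))
166 [-1.73 -0.18] 0.09284196009683303
193 [-1.76 -0.15] 0.08465477773864556
top 0
```

>>> step_arm(plan="2 -0.1 0 0 20; 4.5 -0.3 0 0 20; 6.5 -0.4 0 0 20; 7 -0.4 0 0 20; 7 -0.4 0 0 20; 7 -0.4 1.5 0 20; 7 -0.4 3 0 20; 7 -0.4 3 0 20; 7 -0.4 3 0 20; 7 -0.4 3 0 20")

```text
time_s: 6.75
eef_pos: [551.0, -68.7, 225.8]
ee_rot: [0.001, -0.0, 1.0, -0.0]
force: [-0.3, -0.5, -0.1]
grip_width: 0.383
```

Run:
```python
from h import *
np.set_printoptions(precision=2,suppress=True)
s=readout.sense(); e=s['eef_pos'];print(e,s['force'],s['wrist_torque'])
from scipy.optimize import least_squares
p,d,i=cap('side'); X,u,v=pts(d,i); save('side3.png',p)
Q=near(X,e[:2],30,140,188); 
for lo in(140,165):
    q=Q[(Q[:,2]>lo)&(Q[:,2]<lo+23)][:,:2]; r=least_squares(lambda c:np.hypot(*(q-c).T)-12,q.mean(0)+[2,8],loss='soft_l1'); print(lo,r.x,r.cost/len(q),len(q))
# socket outer wall near the rim
for lo in (60,75): 
    q=near(X,(549,-68.6),30,lo,lo+15)[:,:2]; r=least_squares(lambda c:np.hypot(*(q-c[:2]).T)-c[2],[549,-68,18],loss='soft_l1'); print('sock',lo,r.x,r.cost/len(q),len(q))
q=near(X,(549,-68.6),30,95,102); print(circ(q))
c=proj(e,i)[0].astype(int); save('s3.png',cv2.resize(p[c[1]-40:c[1]+110,c[0]-90:c[0]+110],None,fx=3.5,fy=3.5,interpolation=2))
```

```text
[551.05 -68.74 225.81] [-0.34 -0.46 -0.12] [-0.   -0.04 -0.04]
140 [549.4  -69.11] 0.06274420207916657 123
165 [549.3  -69.19] 0.062151914759478434 130
sock 60 [546.18 -71.69  15.85] 0.17630539498326975 146
sock 75 [546.24 -71.34  15.7 ] 0.37100556750157776 147
[547.84, -69.47, 24.4, 230.0]
```

View pics/s3.png

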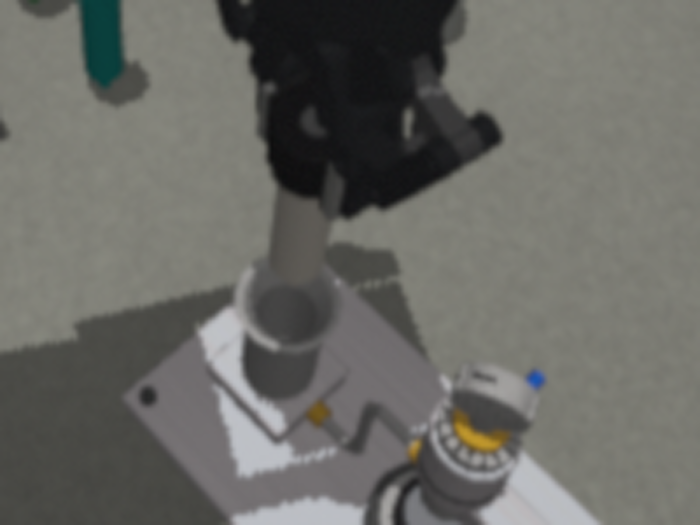

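The side view shows the upright barrel just above the flared mouth (socket at 285,310 in the crop). The side camera's rim reading suggests about 1 mm less in x, so I'll nudge and enter slowly, watching the force.

>>> step_arm(plan="0.1 0 0.5 0 20; 0.1 0 1 0 20; 0.1 0 1.5 0 20; 0.1 0 2 0 20; 0.1 0 2.5 0 20; 0.1 0 3 0 20; 0.1 0 3.5 0 20; 0.1 0 3.5 0 20")

```text
time_s: 7.6
eef_pos: [549.2, -68.7, 189.2]
ee_rot: [-0.001, 0.0, 1.0, 0.0]
force: [0.5, 0.1, -0.3]
grip_width: 0.388
```

>>> step_arm(plan="0 0 0.5 0 20; 0 0 1 0 20; 0 0 1.3 0 20; 0 0 1.6 0 20; 0 0 1.6 0 20")

```text
time_s: 8.1
eef_pos: [549.3, -68.7, 173.6]
ee_rot: [-0.0, 0.0, 1.0, 0.0]
force: [0.1, 0.4, -1.1]
grip_width: 0.385
```

>>> step_arm(plan="0 0 0.4 0 20; 0 0 0.8 0 20; 0 0 1.2 0 20; 0 0 1.2 0 20")

```text
time_s: 8.5
eef_pos: [549.2, -68.7, 161.3]
ee_rot: [-0.001, 0.0, 1.0, 0.0]
force: [-0.8, -0.5, -0.9]
grip_width: 0.387
```

Entering freely. The remaining travel is about 24 mm.

>>> step_arm(plan="0 0 0.4 0 20; 0 0 0.8 0 20; 0 0 1.2 0 20; 0 0 1.6 0 20; 0 0 2 0 20; 0 0 2 0 20")

```text
time_s: 9.1
eef_pos: [549.2, -68.7, 141.3]
ee_rot: [-0.001, 0.0, 1.0, 0.0]
force: [0.4, 0.1, -0.8]
grip_width: 0.383
```

>>> step_arm(plan="0 0 0.1 0 20; 0 0 0.2 0 20; 0 0 0.3 0 20; 0 0 0.3 0 20")

```text
time_s: 9.5
eef_pos: [549.4, -68.7, 138.9]
ee_rot: [-0.0, 0.0, 1.0, 0.0]
force: [0.6, -0.1, -0.8]
grip_width: 0.384
```

>>> step_arm(plan="0 0 0.1 0 20; 0 0 0.1 0 20; 0 0 0.2 0 20; 0 0 0.2 0 20")

```text
time_s: 9.9
eef_pos: [549.8, -68.8, 137.7]
ee_rot: [0.001, 0.0, 1.0, -0.0]
force: [-1.2, 0.4, 5.2]
grip_width: 0.387
```

>>> step_arm(plan="0 0 0.1 0 20; 0 0 0.1 0 20; 0 0 0.1 0 20")

```text
time_s: 10.2
eef_pos: [550.2, -68.8, 137.6]
ee_rot: [0.001, 0.0, 1.0, -0.0]
force: [-1.7, 1.0, 10.3]
grip_width: 0.393
```

Floor contact came at TCP z=137.6 (predicted 137) and the force is rising. I'll ease off slightly, open, rise, and verify.

>>> step_arm(plan="0 0 -0.1 0 20; 0 0 -0.1 0 20; 0 0 -0.1 0 45; 0 0 -0.1 0 60; 0 0 -0.1 0 75; 0 0 -0.1 0 75; 0 0 -1 0 75; 0 0 -4 0 75; 0 0 -8 0 75; 0 0 -11 0 75")

```text
time_s: 11.2
eef_pos: [549.6, -68.8, 249.0]
ee_rot: [0.001, 0.0, 1.0, -0.0]
force: [0.6, 0.8, -0.3]
grip_width: 0.746
```

>>> step_arm(plan="-1 -3 0 4 75; -1 -6 0 12 75; -1 -9 0 20 75; -1.3 -9.9 0 28 75; -1.3 -9.9 0 36 75; -1.3 -9.9 0 40 75; -1.3 -9.9 0 40 75; -1.3 -9.9 0 40 75")

```text
time_s: 12.0
eef_pos: [562.5, -167.7, 246.4]
ee_rot: [0.0, 0.341, 0.94, -0.0]
force: [0.0, -0.4, 0.7]
grip_width: 0.753
```

Run:
```python
from h import *
np.set_printoptions(precision=2,suppress=True)
s=readout.sense(); e=s['eef_pos'];print(e,s['ee_rot'],s['force'],s['grip_width'],s['joints'])
p,d,i=cap('wrist'); save('w4.png',p); X,u,v=wpts(d,i)
def scr(X,n):
    P=near(X,(563,-167),20,181,192); print(n,'screw',circ(P),cv2.minAreaRect(P[:,:2].astype(np.float32)),np.median(P[:,2]))
scr(X,'w')
P=near(X,(549,-69),26,140,165); print('capW',circ(P),np.percentile(P[:,2],[5,50,95])) if len(P) else 0
for n in('top','side'):
    p2,d2,i2=cap(n); X2,_,_=pts(d2,i2); P=near(X2,(549,-69),26,146,165); print(n,'cap',circ(P) if len(P) else 0,np.percentile(P[:,2],[5,50,95]) if len(P) else '')
    if n=='side':
        c=proj([555,-110,150],i2)[0].astype(int); sd=p2[c[1]-60:c[1]+60,c[0]-80:c[0]+80]
save('w4c.png',np.vstack([cv2.resize(p,(640,400)),cv2.copyMakeBorder(cv2.resize(sd,(266,200),interpolation=2),0,0,187,187,cv2.BORDER_CONSTANT)]))
```

```text
[ 562.46 -167.67  246.42] [ 0.    0.34  0.94 -0.  ] [ 0.01 -0.44  0.7 ] 0.7525173417614411 [-0.49  0.45  1.31 -0.    1.38 -1.36]
w screw [563.11, -168.05, 13.26, 652.0] ((563.115966796875, -167.8511962890625), (12.565570831298828, 24.872926712036133), 31.73183822631836) 185.17634268083611
capW [549.36, -68.75, 18.05, 1758.0] [147.72 153.2  155.02]
top cap [549.34, -65.28, 17.5, 322.0] [150.37 152.89 155.28]
side cap [547.6, -69.87, 17.77, 424.0] [149.8  153.94 155.87]
```

View pics/w4c.png

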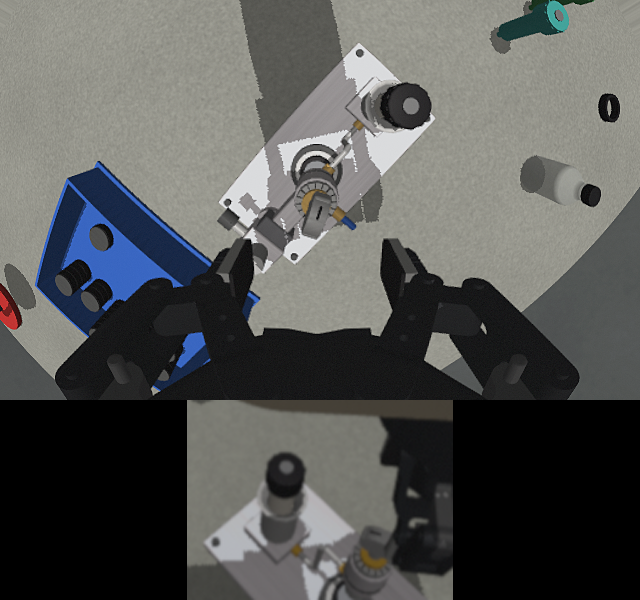

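The barrel stands upright in the socket (cap centre 549.4,-68.8 in the wrist camera, top at 153 = 30+123), released. The paddle's long axis is at 121.7° with its dark line at (319,213), the end away from the hand. So the joint is about 113.5° from seated. I'll align and grip the screw.

>>> step_arm(plan="0 0.1 0 8 75; 0 0.1 0 16 75; 0 0.1 0 18.4 75; 0 0.1 2 18.4 75; 0 0.1 4.5 18.4 75; 0 0.1 6.2 18.4 75; 0 0.1 7.1 18.4 75; 0 0.1 7.1 18.4 75; 0 0.1 7.1 18.4 75; 0 0.1 7.1 18.4 50", grip_force=50)

```text
time_s: 13.15
eef_pos: [563.5, -167.1, 176.1]
ee_rot: [0.001, 0.488, 0.873, 0.0]
force: [0.3, 0.3, -0.2]
grip_width: 0.591
```

>>> step_arm(plan="0 0 0 0 35; 0 0 0 0 20; 0 0 0 0 5; 0 0 0 0 0; 0 0 0 0 0; 0 0 0 0 0; 0 0 0 0 0")

```text
time_s: 13.85
eef_pos: [562.1, -167.8, 175.6]
ee_rot: [-0.001, 0.488, 0.873, -0.001]
force: [-8.9, -3.9, 4.3]
grip_width: 0.133
```

```bash
cat > st.py <<'E'
from h import *
np.set_printoptions(precision=3,suppress=True)
s=readout.sense(); q=s['ee_rot']; print(s['time_s'],s['eef_pos'],'toolx',2*np.degrees(np.arctan2(q[2],q[1])),s['force'],s['wrist_torque'],s['grip_width']*85,s['joints'])
E
python3 st.py
```

```text
13.85 [ 562.123 -167.79   175.607] toolx 121.5797307429563 [-8.938 -3.852  4.261] [-0.486  1.241 -0.043] 11.305122856228703 [-0.489  0.512  1.406 -0.002  1.225 -1.039]
```

>>> step_arm(plan="0 -0.15 0 0 0; 0 -0.15 0 0 0; 0 -0.15 0 0 0")

```text
time_s: 14.15
eef_pos: [562.0, -167.9, 175.6]
ee_rot: [0.0, 0.488, 0.873, -0.0]
force: [-2.5, 0.3, 5.9]
grip_width: 0.129
```

```bash
python3 st.py
```

```text
14.15 [ 561.983 -167.878  175.593] toolx 121.59390813520268 [-2.489  0.265  5.871] [ 0.07   0.14  -0.019] 10.969686104775429 [-0.49   0.51   1.409 -0.     1.222 -1.041]
```

Centred, with low side forces. Now turning clockwise.

>>> step_arm(plan="0 0 0 5 0; 0 0 0 11 0; 0 0 0 17 0; 0 0 0 23 0; 0 0 0 29 0; 0 0 0 35 0; 0 0 0 41 0; 0 0 0 47 0; 0 0 0 50 0; 0 0 0 50 0")

```text
time_s: 15.15
eef_pos: [562.3, -167.9, 175.6]
ee_rot: [0.001, 0.811, 0.585, 0.0]
force: [-0.1, 0.3, 6.6]
grip_width: 0.132
```

```bash
python3 st.py
```

```text
15.15 [ 562.264 -167.929  175.594] toolx 71.57259045889596 [-0.123  0.314  6.591] [-0.071 -0.139 -0.049] 11.193792163149586 [-0.49   0.51   1.408 -0.     1.221 -0.168]
```

>>> step_arm(plan="0 0 0 5 0; 0 0 0 11 0; 0 0 0 17 0; 0 0 0 23 0; 0 0 0 29 0; 0 0 0 35 0; 0 0 0 41 0; 0 0 0 47 0; 0 0 0 52 0; 0 0 0 52 0")

```text
time_s: 16.15
eef_pos: [562.4, -168.2, 175.6]
ee_rot: [0.001, 0.985, 0.17, 0.001]
force: [2.1, -1.7, 4.6]
grip_width: 0.131
```

```bash
python3 st.py
```

```text
16.15 [ 562.411 -168.206  175.594] toolx 19.617108901575698 [ 2.101 -1.733  4.616] [-0.494 -0.321 -0.077] 11.1112534864817 [-0.49   0.51   1.408 -0.     1.221  0.739]
```

>>> step_arm(plan="0 0 0 3 0; 0 0 0 6 0; 0 0 0 8 0; 0 0 0 8 0")

```text
time_s: 16.55
eef_pos: [562.4, -168.2, 175.6]
ee_rot: [0.001, 0.995, 0.102, 0.001]
force: [2.6, -2.3, 5.0]
grip_width: 0.132
```

```bash
python3 st.py
```

```text
16.55 [ 562.425 -168.225  175.594] toolx 11.745929959959872 [ 2.557 -2.341  5.011] [-0.498 -0.389 -0.055] 11.251774089927157 [-0.49   0.51   1.408 -0.     1.221  0.876]
```

Now small steps, watching the torque about z.

>>> step_arm(plan="0 0 0 1 0; 0 0 0 2 0; 0 0 0 2 0")

```text
time_s: 16.85
eef_pos: [562.4, -168.3, 175.6]
ee_rot: [0.001, 0.996, 0.085, 0.001]
force: [2.7, -2.6, 5.5]
grip_width: 0.13
```

```bash
python3 st.py
```

```text
16.85 [ 562.406 -168.277  175.608] toolx 9.772032588870319 [ 2.692 -2.566  5.527] [-0.573 -0.407 -0.009] 11.02356439005313 [-0.49   0.51   1.408 -0.     1.221  0.91 ]
```

>>> step_arm(plan="0 0 0 1 0; 0 0 0 2 0; 0 0 0 2 0")

```text
time_s: 17.15
eef_pos: [562.4, -168.3, 175.6]
ee_rot: [0.001, 0.998, 0.068, 0.001]
force: [2.3, -1.7, 5.6]
grip_width: 0.133
```

```bash
python3 st.py
```

```text
17.15 [ 562.4   -168.284  175.589] toolx 7.795333989994662 [ 2.302 -1.724  5.589] [-0.482 -0.367  0.114] 11.266911838204635 [-0.49   0.51   1.408 -0.001  1.221  0.945]
```

>>> step_arm(plan="0 0 0 1 0; 0 0 0 2 0; 0 0 0 2 0")

```text
time_s: 17.45
eef_pos: [562.4, -168.2, 175.6]
ee_rot: [0.001, 0.999, 0.051, 0.001]
force: [2.3, -1.6, 5.6]
grip_width: 0.132
```

```bash
python3 st.py
```

```text
17.45 [ 562.365 -168.239  175.623] toolx 5.886071952729163 [ 2.346 -1.615  5.605] [-0.526 -0.351  0.9  ] 11.183369026548482 [-0.49   0.51   1.408 -0.001  1.221  0.979]
```

>>> step_arm(plan="0 0 0 1 0; 0 0 0 2 0; 0 0 0 2 0")

```text
time_s: 17.75
eef_pos: [562.3, -168.2, 175.6]
ee_rot: [0.001, 0.999, 0.034, 0.001]
force: [2.1, -2.9, 5.5]
grip_width: 0.131
```

```bash
python3 st.py
```

```text
17.75 [ 562.337 -168.215  175.639] toolx 3.9481914301665224 [ 2.117 -2.93   5.47 ] [-0.544 -0.209  1.419] 11.168842044733296 [-0.49   0.51   1.408 -0.001  1.221  1.013]
```

Seated: the torque about z rises from about 0 to 1.4 N m, starting at a tool yaw of about 8.1°. That matches the plate yaw of 8.15°. Now I'll back off to a tool yaw of 98.15°.

>>> step_arm(plan="0 0 0 -5 0; 0 0 0 -11 0; 0 0 0 -17 0; 0 0 0 -23 0; 0 0 0 -29 0; 0 0 0 -35 0; 0 0 0 -41 0; 0 0 0 -47 0; 0 0 0 -47 0; 0 0 0 -47 0")

```text
time_s: 18.75
eef_pos: [562.4, -168.0, 175.6]
ee_rot: [0.001, 0.903, 0.429, 0.001]
force: [1.7, -1.2, 5.5]
grip_width: 0.131
```

>>> step_arm(plan="0 0 0 -6 0; 0 0 0 -12 0; 0 0 0 -18 0; 0 0 0 -24 0; 0 0 0 -30 0; 0 0 0 -36 0; 0 0 0 -42 0; 0 0 0 -45 0; 0 0 0 -47 0; 0 0 0 -47 0")

```text
time_s: 19.75
eef_pos: [562.1, -167.8, 175.6]
ee_rot: [0.001, 0.657, 0.754, 0.0]
force: [0.2, -1.0, 6.3]
grip_width: 0.133
```

```bash
python3 st.py
python3 - <<'E'
from h import *
for n in('top','side','wrist'):
    p,d,i=cap(n); X=(wpts if n=='wrist' else pts)(d,i)[0]; save(n+'5.png',p)
    P=near(X,(562.5,-167.5),19,181,190); print(n,len(P),cv2.minAreaRect(P[:,:2].astype(np.float32)) if len(P)>5 else '')
    P=near(X,(549,-69),26,146,165); print(n,'cap',circ(P) if len(P) else 0,np.percentile(P[:,2],[5,50,95]) if len(P) else '')
    if n=='side': c=proj([562,-167,180],i)[0].astype(int); sd=p[c[1]-50:c[1]+50,c[0]-80:c[0]+80]
    if n=='top': c=proj([562,-167,180],i)[0].astype(int); tp=p[c[1]-50:c[1]+50,c[0]-80:c[0]+80]
o=np.hstack([cv2.resize(sd,(400,250),interpolation=2),cv2.resize(tp,(400,250),interpolation=2)])
o=np.vstack([o,cv2.resize(p[150:340,170:475],(800,350))[:350]]) if 0 else np.vstack([o,cv2.resize(p[120:300,120:530],(800,350),interpolation=2)])
save('c5.png',o)
E
```

```text
19.75 [ 562.119 -167.849  175.581] toolx 97.86687678608136 [ 0.214 -1.012  6.35 ] [-0.079 -0.143  0.055] 11.279331097753662 [-0.49   0.51   1.409  0.     1.222 -0.627]
top 82 ((559.6268310546875, -156.31356811523438), (16.819290161132812, 22.604801177978516), 70.91739654541016)
top cap [549.28, -65.63, 17.84, 323.0] [149.50491521 153.09435499 155.09236212]
side 26 ((558.5941772460938, -180.64056396484375), (5.056613445281982, 20.39130973815918), 80.4255142211914)
side cap [539.24, -80.95, 8.74, 21.0] [146.28998483 148.01448197 152.07959388]
wrist 1707 ((564.3726196289062, -163.7510223388672), (29.033187866210938, 29.291183471679688), 42.30903625488281)
wrist cap [549.08, -68.66, 17.86, 3878.0] [151.1959065  153.28047021 154.96904783]
```

View pics/c5.png

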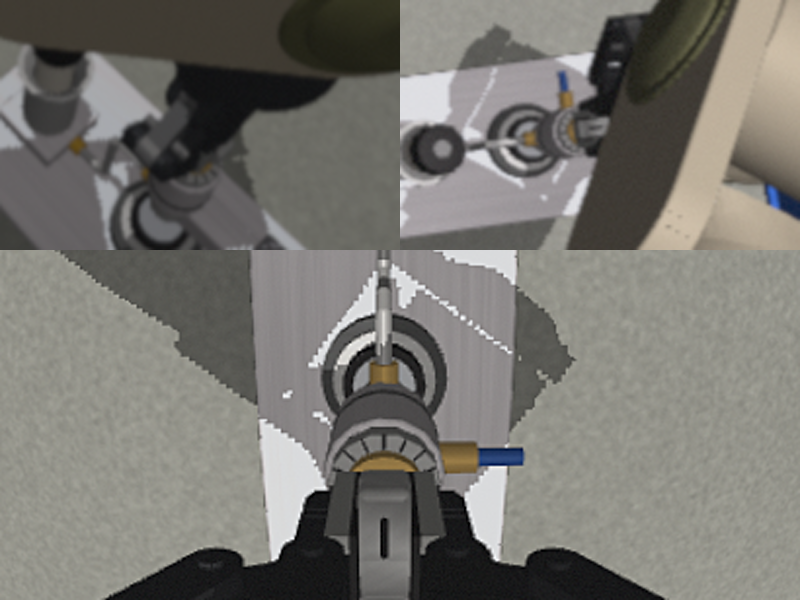

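Run:
```python
from h import *
p,d,i=cap('wrist'); X,u,v=wpts(d,i); g=p.mean(2)[v,u]
e=readout.sense()['eef_pos']; a=np.radians(97.87); x=np.array([np.cos(a),np.sin(a)]); y=np.array([np.sin(a),-np.cos(a)])
L=(X[:,:2]-e[:2]); lx,ly=L@x,L@y
m=(X[:,2]>184)&(X[:,2]<189)&(abs(ly)<9)&(abs(lx)<18)&(g>75)
E=[]
for lo in np.arange(-14,15,2):
    k=m&(lx>=lo)&(lx<lo+2)
    if k.sum()>5: E.append((lo+1,ly[k].min(),ly[k].max(),k.sum())); print(np.round(E[-1],2))
E=np.array(E); F=E[(E[:,0]>-12)&(E[:,0]<11)]
for c in(1,2): print(np.degrees(np.arctan(np.polyfit(F[:,0],F[:,c],1)[0])))
P=near(X,(560,-150),300,8,13); P=P[(abs(P[:,0]-561)<110)]; print(cv2.minAreaRect(P[:,:2].astype(np.float32)))
```

```text
[-9.   -4.03  6.17 30.  ]
[-7.   -4.42  6.6  62.  ]
[-5.   -4.35  6.54 92.  ]
[-3.   -4.35  6.49 90.  ]
[ -1.    -4.3    6.47 106.  ]
[ 1.   -4.24  6.44 88.  ]
[ 3.   -4.18  6.4  85.  ]
[  5.    -4.18   6.39 111.  ]
[  7.    -4.18   6.79 105.  ]
[ 9.   -4.15  6.77 46.  ]
0.36236287234342285
0.9762813166443016
((560.8575439453125, -150.39898681640625), (130.95458984375, 254.53482055664062), 8.121490478515625)
```

```bash
python3 -c "
from h import *
print(workorder.finish_job())"; python3 st.py
```

```text
the job is handed in; nothing more can be done
None
the job is handed in; nothing more can be done
```

The job is handed in at about 20 s of the 61 s allowed. The report gives no verdict.

- **Barrel:** I pulled the long barrel from the rack and lowered it into the socket until it touched the floor at about 10 N. Contact came at a TCP height of 137.6 mm (137 predicted). I then released it. It stands upright with its cap top at about 153 mm, which is 30 + 123, centred on the socket in the wrist camera.
- **Thumbscrew:** I turned it clockwise until it hit the stop. Torque rose from about 0 to 1.4 N m, starting at a tool yaw of about 8.15°, which matches the measured base plate yaw. I then backed it off, and the arm is still gripping the paddle at 50 N with the opening reading 11.3 mm.
- **Last checks:** The tool yaw was 97.87° against a target of 98.15°, so the back-off is about 89.7°. The paddle's edges in the wrist picture suggest 0.4–1° less, about 89°.
- **Disagreements:** The top camera read about 3 mm off from the wrist camera in y, and the side camera about 1 mm off. I relied on the wrist camera, which agreed with the grip and with the floor contact. At the end the side camera's view of the barrel's cap was blocked by the arm, so that reading was unusable.
- **Bystanders:** I touched nothing else. I didn't measure the bystanders again at the end.

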